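Lock the paper trimmer with its pin

ROBOT

A 6-joint arm with a two-finger parallel gripper is mounted at the origin on the work surface. World frame = base frame: x ahead of the robot, y to its left, z up, the work surface at z = 0. Lengths are in m, angles in rad, forces in N, time in s.
With the tool pointing down it reaches from about 0.375 to 0.975 m from the base axis. Payload 3.8 kg.
Tool frame: the origin (TCP) lies on the mounting face of the last link; the fingertips stand 173 mm ahead of it and the grasp point (between the pads) lies 155 mm ahead of it; z points along the fingers, y is the line along which they close (so a half turn about z gives the same grasp; the last joint's range is limited). The gripper opens to 85 mm and grips with 20 to 120 N. Pads are 22 mm wide; open, the fingers measure 114 mm over their backs; the gripper's body (76 mm by 85 mm) begins 54 mm behind the grasp point. The pads swing forward as they close: fully open they stand 13 mm farther back than shut.
Start: joints at [1.217, 0.264, 1.604, -0, 1.274, -0.037], TCP at [0.21, 0.641, 0.405] pointing down, gripper open.
Joint ranges: [-2.63, 2.63], [-0.94, 2.18], [0.31, 2.57], [-1.31, 4.45], [0, 2.66], [-2.55, 2.55]. Speed limits (rad/s): [2.57, 2.57, 3.14, 3.14, 3.14, 3.14].

INTERFACE

Orientations are given as a rotation vector (axis times angle).
In Python, from workcell import bot gives the robot as it stands.
- The arm moves only by the tool drive_tool, never from a script. Its argument "increments" is a list of rows, each an object with "delta_pos": the shift along the tool's x, y, z in mm, a list of three; "turn": the turn about the tool's z in rad; "jaw": the opening, from -1 (shut) to 1 (fully open). A call has 1 to 8 rows; each row shifts and turns the commanded pose from where the row before left it, along the tool's axes as they then stand; what a row does not reach is not made up. A row lasts 1/12 s, in which the tool goes at most 41.7 mm and 7.16 degrees, less where a joint would pass 70% of its speed; a pose out of reach is approached as far as the arm can. A call is refused whole if a number of a shift passes 41.7 or a number of a turn 0.125, either way. A call with a gripper value outside its range is refused whole. The fingers move at their own pace and stop on an object; "grip_force" is the grip in N (left out, the last holds). Time passes only in rows, so rows that do not move let the fingers close. It gives the time, the measured TCP pose, the force, the opening and the grip force at its end, in the units of the state.
- bot.read_state(): the state, without advancing time (a new reading comes with each control period).
- bot.read_camera(name): name is "scene" or "top"; returns a dict with "pixels" (420x560x3 uint8, red, green, blue), "fovy" (degrees; the focal length in pixels is half the picture's height over the tangent of half this angle, whatever the lens; pixels are square), "cx", "cy" (the principal point, pixels), "k1" (the pictures are not rectified: a ray, as slopes to the right and down, at radius r is drawn at 1 + k1 r^2 times it, then the intrinsics apply), "camera_from_world" (4x4, takes a point from world to camera coordinates). Camera axes: x right, y down, z forward; pixel columns grow to the right and rows downward; lengths in m; the calibration is good to about 2 mm. A picture is of the moment at which its call begins. There is no depth.
- bot.finish_job(): hands the job in; it is judged then, once.
The state is a dict: "time": time; "q": joint angles; "joint_vel": joint speeds; "joint_torque": joint torques, N m; "tool_pos": TCP position; "tcp_rot": TCP orientation; "wrist_force": force on the tool from outside, world axes, zero at the start; "torque": the same for the moment, N m; "width": opening from 0.0 (shut) to 1.0 (fully open); "grip_force": force on a finger pad.
Only numpy, scipy, OpenCV 4.12 (cv2) and the standard library are available. Lean on these libraries where they do the work, as an engineer would, in place of code of your own. Each camera call takes 0.05 s, during which the arm holds its last target. There are 200 camera calls.

TASK

The paper trimmer has been left open with a ruler lying under its blade. Draw the ruler out and lay it flat, clear of the blade, bring the arm fully down into the locking bracket without closing it on the ruler, and push the loose T-handled pin in from the outer side, fully home through the bracket and the arm. Leave the bauble, the glitter jar and the glue tube where they are.

Things in the scene. Friction and masses are not known exactly. Their poses are not given: they have to be found in the camera images.
- trimmer: A5 lever paper trimmer, fixed: grey base 280 x 200 mm, flat top 26 mm above the table. Origin: centre of the base's underside, on the table. x runs along the cut from the front (handle end, -x) to the pivot end, y left, z up. Cutting edge: the right-hand edge, y = -100 mm; the arm swings in the upright plane y = -114 mm. A 10 mm high fence lies across the top at x = 121 to 135 mm.
- bracket_hole (a point): Locking bracket at the base's front right corner: two upright steel cheeks 6 mm thick, 30 mm long, 80 mm high, 28 mm apart, the arm coming down between them. A level 13.5 mm hole along y runs through both. This point: centre of its mouth on the outer (right-hand) face, 58 mm above the table, at x -125, y -134 mm of the trimmer; axes as the trimmer's, +y goes into the hole.
- trimmer_arm (a joint): Angle of the trimmer's arm, rad: 0 = fully down on its stop, growing as the handle rises (starts 0.5 to 0.75, limit 0.95). The hinge line lies along the trimmer's y at its x = 138, z = 58 mm. The hinge is stiff: the arm stays where it is left; 1 to 4 N down on the handle moves it.
- handle_grip (a point): Middle of the black round handle at the arm's front end, on its axis, 328 mm from the hinge line; 26 mm diameter, 90 mm long, along the arm. Moves and turns with the arm (x along the arm towards the pivot).
- lever_hole (a point): Centre of the 13.5 mm hole along y through the arm (20 mm thick and 32 mm deep there), 263 mm from the hinge line. It lines up with the bracket's hole when the arm is fully down. A 2 mm blade hangs on the arm's inner side, 22 to 232 mm from the hinge line, its edge 40 mm below the arm's centre line.
- pin_mid (a point): Loose steel T-handled lock pin, 70 g, lying on the table. x points along the shank to the tip. Shank 10 mm diameter, 78 mm long, ending in an 8 mm taper (4.4 mm at the tip); handle: a 10 mm round bar 46 mm long along y, centred 39 mm behind this point. This point: on the shank's axis, 5 mm above the table, 44 mm from the tip and 34 mm from the handle's near face.
- pin_tip (a point): End of the pin's tapered nose, on its axis.
- pin_head (a point): On the pin's axis at the T-handle's near face, which meets the bracket's outer cheek when the pin is fully home (the tip then stands 38 mm out beyond the inner cheek).
- ruler_mid (a point): Centre of a loose wooden ruler 200 x 30 x 6 mm, 30 g, half-way up its thickness; x along its length, z up. It starts flat on the trimmer's top, across the cutting edge, under the raised blade, its one end 20 to 50 mm beyond the edge.
- bauble: Bystander: bauble 68 mm in diameter sitting in a white flower-shaped palette 124 mm across, 76 mm high in all; origin at the palette's underside centre.
- shaker: Bystander: upright glitter jar with a white cap, 44 mm diameter, 100 mm high; origin at its underside centre.
- tube: Bystander: red glue tube with a white nozzle lying on the table, 110 mm long along x, 28 mm wide, 20 mm high; origin on the table under its middle.
Not all that is in view belongs to the job. Of the things shaped like the part that bears ruler_mid, the wooden one is meant.

How it is judged:
By the outcome, as a careful person would: the job done as asked, in the order asked, and still so for the second after the job is handed in, with the robot touching nothing.
It also fails if it takes over 72 s, if anything falls off the work surface, if the arm or the gripper's body presses on something with over 40 N, if the wrist force passes 120 N, or if a joint passes its speed limit or range.

## Working session

There is one attempt and no reset: what is moved stays moved. The work goes in short steps, Python scripts to look and compute and a tool call to move; the robot and the scene stay as the last step left them, time stands still between calls to the robot, and variables do not carry over. Pictures are saved under pics/ and viewed, at most 10 in all, crops included, and the job is handed in when it is done.

Besides the shell and the picture viewer there is one more tool, called as name(argument=value, ...), one argument or row to a line, values as JSON. drive_tool: Moves the arm, as the interface text tells. Its arguments: {"type":"object","properties":{"increments":{"type":"array"},"grip_force":{"type":"number"}},"required":["increments"]}

```bash
ls; mkdir -p pics; python3 - <<'E'
from workcell import bot
import cv2,numpy as np
for n in("scene","top"):
    c=bot.read_camera(n); cv2.imwrite(f"pics/{n}0.png",c["pixels"][...,::-1])
    print(n,c["fovy"],c["cx"],c["cy"],c["k1"]);print(np.round(c["camera_from_world"],4).tolist())
s=bot.read_state();print(s["time"],s["tool_pos"],s["tcp_rot"],s["wrist_force"])
E
```

```text
pics
scene 47.48132896088044 288.65216354082287 213.7261969498782 -0.06697007954723788
[[0.8518, 0.5238, -0.0083, -0.4416], [0.4138, -0.6826, -0.6024, -0.1724], [-0.3211, 0.5097, -0.7982, 1.2839], [0.0, 0.0, 0.0, 1.0]]
top 50.67947481410307 272.9301016818883 210.2472345660065 -0.08480934442684462
[[0.0223, -0.9994, -0.0283, 0.0052], [-0.9879, -0.0177, -0.1541, 0.5541], [0.1535, 0.0314, -0.9876, 0.9551], [0.0, 0.0, 0.0, 1.0]]
0.1 [0.21018614 0.64110676 0.40343736] [-0.49553954 -3.10183532  0.00324298] [ 0.07542254 -0.18276305  0.59588637]
```

View pics/scene0.png

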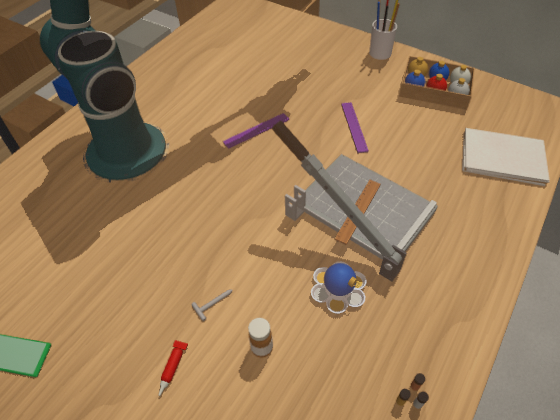

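View pics/top0.png

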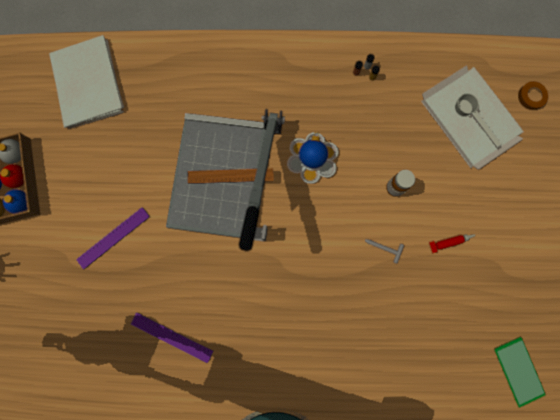

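The scene view shows the raised arm (handle near (290,140)) over the trimmer, with a wooden ruler at (358,210). The pin is at (212,305).

In the top view, the ruler-shaped candidates are:
- **Brown ruler:** (190–272, 176), across the cutting edge.
- **Purple strips:** (113,238) and (172,338).

The brown one is wooden and lies under the blade, so it's the one meant. I'll confirm it in an enlarged crop.

```bash
cat > h.py <<'E'
from workcell import bot
import cv2,numpy as np
from scipy.spatial.transform import Rotation as R
def cam(n):
    c=bot.read_camera(n); f=210/np.tan(np.radians(c["fovy"]/2))
    c["K"]=np.array([[f,0,c["cx"]],[0,f,c["cy"]],[0,0,1]]); c["d"]=np.array([c["k1"],0,0,0.]); c["T"]=np.array(c["camera_from_world"]); return c
def rays(c,px):
    u=cv2.undistortPoints(np.float64(px).reshape(-1,1,2),c["K"],c["d"])[:,0]
    d=np.c_[u,np.ones(len(u))]@c["T"][:3,:3]; return -c["T"][:3,:3].T@c["T"][:3,3], d
def onz(c,px,z):
    o,d=rays(c,px); return o+d*((z-o[2])/d[:,2])[:,None]
def tri(cs,pxs):
    A=np.zeros((3,3));b=np.zeros(3);L=[]
    for c,p in zip(cs,pxs):
        o,d=rays(c,[p]);d=d[0]/np.linalg.norm(d[0]);P=np.eye(3)-np.outer(d,d);A+=P;b+=P@o;L.append((o,P))
    x=np.linalg.solve(A,b); return x,[np.linalg.norm(P@(x-o)) for o,P in L]
def proj(c,X):
    return cv2.projectPoints(np.float64(X).reshape(-1,1,3),cv2.Rodrigues(c["T"][:3,:3])[0],c["T"][:3,3],c["K"],c["d"])[0][:,0]
def crop(c,x0,y0,w,h,s): return cv2.resize(c["pixels"][y0:y0+h,x0:x0+w,::-1],None,fx=s,fy=s,interpolation=cv2.INTER_CUBIC)
E
python3 - <<'E'
from h import *
t=cam("top");s=cam("scene")
for c in(t,s): print("cam at",np.round(rays(c,[[280,210]])[0],3))
im=np.vstack([np.hstack([crop(t,160,105,133,100,3),crop(t,160,195,133,100,3)]),np.hstack([crop(s,270,110,133,100,3),crop(s,330,180,133,100,3)])])
cv2.imwrite("pics/c1.png",im)
st=bot.read_state();print(st["time"],np.round(R.from_rotvec(st["tcp_rot"]).as_matrix(),3).tolist())
E
```

```text
cam at [ 0.401 -0.015  1.029]
cam at [ 0.86  -0.541  0.917]
0.2 [[-0.95, 0.311, -0.001], [0.311, 0.95, -0.001], [0.0, -0.002, -1.0]]
```

View pics/c1.png

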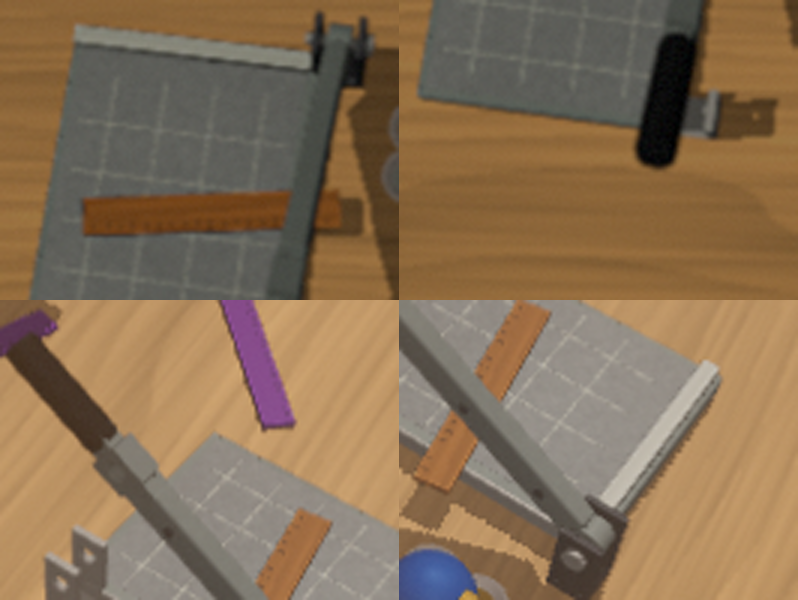

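The crop shows the brown wooden ruler with tick marks, lying across the cutting edge under the blade: its left end is at top px (188,178) and its right end at (274,175). Both purple strips lie away from the trimmer. In the scene view, the bracket cheek holes are near (290,204) and (300,193).

```bash
cat >> h.py <<'E'
def sat(c):
    p=c["pixels"].astype(float); return (p.max(2)-p.min(2))/(p.max(2)+1)
def cross(v,thr):  # first upward crossings, subpixel
    i=np.flatnonzero((v[:-1]>=thr)!=(v[1:]>=thr)); return i+(thr-v[i])/(v[i+1]-v[i])
E
python3 - <<'E'
from h import *
t=cam("top");s=cam("scene");S=sat(t)
L=[(160+cross(S[y,160:195],.32)[0],y) for y in range(135,222,3)]
F=[(x,215+cross(S[215:250,x],.32)[0]) for x in range(174,234,3)]
l=onz(t,L,.026)[:,:2];f=onz(t,F,.026)[:,:2]
def line(p):
    v=cv2.fitLine(p.astype(np.float32),cv2.DIST_HUBER,0,1e-4,1e-4).ravel();n=np.array([-v[1],v[0]]);r=(p-v[2:])@n;return v[:2],v[2:],np.abs(r).max()
dl,pl,rl=line(l);df,pf,rf=line(f)
dl*=np.sign(dl[0]);df*=np.sign(df[1])
print("yaw left",np.arctan2(dl[1],dl[0]),"yaw front",np.arctan2(-df[0],df[1]),rl,rf)
k=np.linalg.solve(np.c_[dl,-df],pf-pl);c=pl+k[0]*dl;print("FL corner",c)
yaw=np.arctan2(dl[1],dl[0])*.6+.4*np.arctan2(-df[0],df[1]);M=np.array([[np.cos(yaw),-np.sin(yaw)],[np.sin(yaw),np.cos(yaw)]])
o=c-M@[-.14,.1];print("trimmer",o,yaw)
W=lambda x,y,z:np.r_[o+M@[x,y],z]
print("hole",W(-.125,-.134,.058),"scene px out/in",proj(s,[W(-.125,-.134,.058),W(-.125,-.1,.058)]).round(1).tolist())
print("scene corners",proj(s,[W(-.14,.1,.026),W(.14,-.1,.026),W(.135,.1,.036)]).round(1).tolist(), "top",proj(t,[W(-.14,.1,.026),W(.14,-.1,.026),W(.135,.1,.036)]).round(1).tolist())
# ruler mask
hsv=cv2.cvtColor(t["pixels"],cv2.COLOR_RGB2HSV);print(hsv[177,200],hsv[150,150],hsv[176,268])
S2=sat(t);m=((S2>.4)[150:205,183:262]).astype(np.uint8)
n,lab,stt,_=cv2.connectedComponentsWithStats(m);i=1+np.argmax(stt[1:,4]);print(stt[i])
ys,xs=np.nonzero(lab==i);q=onz(t,np.c_[xs+183,ys+150],.032)[:,:2]
r=cv2.minAreaRect((q*1000).astype(np.float32));print("ruler part",r);print(np.round(cv2.boxPoints(r)).tolist())
np.save("trim.npy",np.r_[o,yaw])
E
```

```text
yaw left -0.1134534 yaw front -0.11299689 0.0004505285004602726 0.00039639932189825075
FL corner [0.51296175 0.26386958]
trimmer [0.64076171 0.14868639] -0.113270804
hole [0.5014169  0.02967369 0.058     ] scene px out/in [[288.9, 204.9], [297.9, 195.8]]
scene corners [[340.2, 153.5], [394.7, 263.0], [436.6, 202.0]] top [[165.4, 227.0], [267.9, 121.8], [184.3, 112.7]]
[ 14 197 109] [ 16 151 145] [ 14 199 113]
[  5  19  69  14 841]
ruler part ((634.8623046875, 136.75021362304688), (29.588348388671875, 158.78521728515625), 2.800520181655884)
[[616.0, 215.0], [624.0, 57.0], [654.0, 58.0], [646.0, 217.0]]
```

drive_tool(
  increments=[
    {"delta_pos": [0,0,0],"turn": 0.12,"jaw": 0.2},
    {"delta_pos": [0,0,0],"turn": 0.12,"jaw": 0.2},
    {"delta_pos": [0,0,0],"turn": 0.12,"jaw": 0.2},
    {"delta_pos": [0,0,0],"turn": 0.12,"jaw": 0.2},
    {"delta_pos": [0,0,0],"turn": 0.12,"jaw": 0.2},
    {"delta_pos": [0,0,0],"turn": 0.12,"jaw": 0.2},
    {"delta_pos": [0,0,0],"turn": 0.12,"jaw": 0.2},
    {"delta_pos": [0,0,0],"turn": 0.12,"jaw": 0.2},
  ],
)

```text
time: 0.97
tool_pos: [0.2103, 0.6414, 0.4046]
tcp_rot: [1.879, 2.517, -0.0]
wrist_force: [0.4, -0.2, -0.7]
width: 0.6
grip_force: 0.0
```

drive_tool(
  increments=[
    {"delta_pos": [0,0,0],"turn": 0.12,"jaw": 0.2},
    {"delta_pos": [0,0,0],"turn": 0.12,"jaw": 0.2},
    {"delta_pos": [0,0,0],"turn": 0,"jaw": 0.2},
  ],
)

```text
time: 1.22
tool_pos: [0.2103, 0.6414, 0.4046]
tcp_rot: [2.164, 2.277, -0.0]
wrist_force: [1.2, -0.3, -0.1]
width: 0.601
grip_force: 0.0
```

```bash
cat >> h.py <<'E'
def plan(X,ang=None):  # tool-frame shift (mm) and turn to reach TCP X with tool-y at angle ang
    s=bot.read_state();M=R.from_rotvec(s["tcp_rot"]).as_matrix();a=np.arctan2(M[1,1],M[0,1])
    print("t",round(s["time"],2),"tcp",np.round(s["tool_pos"],4),"yang",round(a,4),"tilt",np.round(M[:2,2],4),"F",np.round(s["wrist_force"],1),"w",round(s["width"]*85,1),"g",round(s["grip_force"],1))
    print("shift",np.round(M.T@(np.array(X)-s["tool_pos"])*1000,1),"turn",None if ang is None else round(a-ang,4))
E
python3 -c "
from h import *
plan([.633,.175,.26],.05)"
```

```text
t 1.22 tcp [0.2103 0.6414 0.4046] yang 0.051 tilt [-0.0001 -0.0002] F [ 1.2 -0.3 -0.1] w 51.1 g 0.0
shift [-487.3  398.4  144.6] turn 0.001
```

drive_tool(
  increments=[
    {"delta_pos": [-28,23,9],"turn": 0,"jaw": 0.2},
    {"delta_pos": [-28,23,9],"turn": 0,"jaw": 0.2},
    {"delta_pos": [-28,23,9],"turn": 0,"jaw": 0.2},
    {"delta_pos": [-28,23,9],"turn": 0,"jaw": 0.2},
    {"delta_pos": [-28,23,9],"turn": 0,"jaw": 0.2},
    {"delta_pos": [-28,23,9],"turn": 0,"jaw": 0.2},
    {"delta_pos": [-28,23,9],"turn": 0,"jaw": 0.2},
    {"delta_pos": [-28,23,9],"turn": 0,"jaw": 0.2},
  ],
)

```text
time: 1.88
tool_pos: [0.407, 0.4262, 0.3325]
tcp_rot: [2.156, 2.285, 0.001]
wrist_force: [0.3, 1.0, 0.4]
width: 0.598
grip_force: 0.0
```

drive_tool(
  increments=[
    {"delta_pos": [-28,23,9],"turn": 0,"jaw": 0.2},
    {"delta_pos": [-28,23,9],"turn": 0,"jaw": 0.2},
    {"delta_pos": [-28,23,9],"turn": 0,"jaw": 0.2},
    {"delta_pos": [-28,23,9],"turn": 0,"jaw": 0.2},
    {"delta_pos": [-28,23,9],"turn": 0,"jaw": 0.2},
    {"delta_pos": [-28,23,9],"turn": 0,"jaw": 0.2},
    {"delta_pos": [-28,23,9],"turn": 0,"jaw": 0.2},
    {"delta_pos": [-28,23,9],"turn": 0,"jaw": 0.2},
  ],
)

```text
time: 2.55
tool_pos: [0.603, 0.2124, 0.2604]
tcp_rot: [2.156, 2.285, 0.001]
wrist_force: [-0.3, 0.9, -0.8]
width: 0.6
grip_force: 0.0
```

drive_tool(
  increments=[
    {"delta_pos": [-20,15,0],"turn": 0,"jaw": 0.2},
    {"delta_pos": [-19,15,0],"turn": 0,"jaw": 0.2},
    {"delta_pos": [0,0,0],"turn": 0,"jaw": 0.2},
    {"delta_pos": [0,0,0],"turn": 0,"jaw": 0.2},
  ],
)

```text
time: 2.88
tool_pos: [0.6348, 0.1754, 0.2605]
tcp_rot: [-2.16, -2.281, -0.0]
wrist_force: [-0.2, 1.0, 0.5]
width: 0.6
grip_force: 0.0
```

```bash
python3 -c "
from h import *
plan([.633,.175,.2005],.05)
t=cam('top');cv2.imwrite('pics/c2.png',np.hstack([crop(t,150,100,130,150,3),crop(cam('scene'),260,100,130,150,3)]))"
```

```text
t 2.88 tcp [0.6348 0.1754 0.2605] yang 0.0541 tilt [-0.0001  0.0002] F [-0.2  1.   0.5] w 51.0 g 0.0
shift [-0.3 -1.8 60. ] turn 0.0041
```

View pics/c2.png

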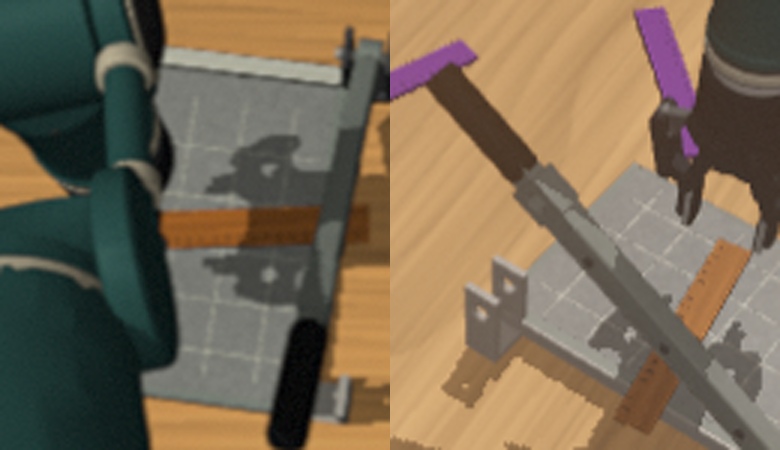

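The open fingers straddle the ruler's left end, seen in the scene crop at about (685–765, 215–245). I'll lower, close, lift a little and draw left.

drive_tool(
  increments=[
    {"delta_pos": [0,-2,20],"turn": 0.004,"jaw": 0.2},
    {"delta_pos": [0,0,20],"turn": 0,"jaw": 0.2},
    {"delta_pos": [0,0,10],"turn": 0,"jaw": 0.1},
    {"delta_pos": [0,0,5],"turn": 0,"jaw": 0.0},
    {"delta_pos": [0,0,4],"turn": 0,"jaw": -0.1},
    {"delta_pos": [0,0,0],"turn": 0,"jaw": -0.2},
    {"delta_pos": [0,0,0],"turn": 0,"jaw": -0.2},
  ],
)

```text
time: 3.57
tool_pos: [0.6322, 0.1769, 0.2024]
tcp_rot: [2.164, 2.277, 0.001]
wrist_force: [-0.2, -0.5, 0.0]
width: 0.403
grip_force: 0.0
```

drive_tool(
  increments=[
    {"delta_pos": [0,0,0],"turn": 0,"jaw": -0.5},
    {"delta_pos": [0,0,0],"turn": 0,"jaw": -0.5},
    {"delta_pos": [0,0,0],"turn": 0,"jaw": -0.5},
    {"delta_pos": [0,0,0],"turn": 0,"jaw": -0.5},
  ],
  grip_force=40,
)

```text
time: 3.9
tool_pos: [0.6327, 0.1767, 0.203]
tcp_rot: [2.165, 2.275, 0.003]
wrist_force: [-0.5, 0.7, 4.1]
width: 0.322
grip_force: 40.0
```

drive_tool(
  increments=[
    {"delta_pos": [0,0,-3],"turn": 0,"jaw": -0.6},
    {"delta_pos": [0,0,-3],"turn": 0,"jaw": -0.6},
    {"delta_pos": [8,0,-2],"turn": 0,"jaw": -0.6},
    {"delta_pos": [15,0,0],"turn": 0,"jaw": -0.6},
    {"delta_pos": [15,0,0],"turn": 0,"jaw": -0.6},
    {"delta_pos": [15,0,0],"turn": 0,"jaw": -0.6},
    {"delta_pos": [15,0,0],"turn": 0,"jaw": -0.6},
    {"delta_pos": [15,0,0],"turn": 0,"jaw": -0.6},
  ],
)

```text
time: 4.57
tool_pos: [0.6274, 0.2616, 0.2094]
tcp_rot: [-2.164, -2.277, 0.0]
wrist_force: [0.9, 0.2, -0.7]
width: 0.32
grip_force: 39.4
```

drive_tool(
  increments=[
    {"delta_pos": [0,0,2],"turn": 0,"jaw": -0.6},
    {"delta_pos": [0,0,3],"turn": 0,"jaw": -0.6},
    {"delta_pos": [0,0,2.5],"turn": 0,"jaw": -0.6},
    {"delta_pos": [0,0,0],"turn": 0,"jaw": -0.6},
    {"delta_pos": [0,0,0],"turn": 0,"jaw": 0.0},
    {"delta_pos": [0,0,0],"turn": 0,"jaw": 0.1},
    {"delta_pos": [0,0,0],"turn": 0,"jaw": 0.2},
    {"delta_pos": [0,0,-10],"turn": 0,"jaw": 0.2},
  ],
)

```text
time: 5.23
tool_pos: [0.6267, 0.2583, 0.2097]
tcp_rot: [-2.165, -2.274, 0.007]
wrist_force: [-0.0, -0.3, -0.4]
width: 0.602
grip_force: 0.0
```

drive_tool(
  increments=[
    {"delta_pos": [0,0,-35],"turn": 0,"jaw": 0.2},
    {"delta_pos": [0,0,-41],"turn": 0,"jaw": 0.0},
    {"delta_pos": [0,0,-41],"turn": 0,"jaw": -0.5},
    {"delta_pos": [0,0,-41],"turn": 0,"jaw": -1},
    {"delta_pos": [0,0,-41],"turn": 0,"jaw": -1},
    {"delta_pos": [0,0,-41],"turn": 0,"jaw": -1},
    {"delta_pos": [0,0,-20],"turn": 0,"jaw": -1},
    {"delta_pos": [0,0,0],"turn": 0,"jaw": -1},
  ],
)

```text
time: 5.9
tool_pos: [0.6287, 0.2593, 0.4818]
tcp_rot: [2.161, 2.271, 0.019]
wrist_force: [1.1, 0.5, 0.7]
width: -0.005
grip_force: 0.0
```

```bash
python3 - <<'E'
from h import *
t=cam('top');s=cam('scene');cv2.imwrite('pics/c3.png',np.hstack([crop(t,130,100,150,150,2.6),crop(s,250,90,150,150,2.6)]))
o=np.load('trim.npy');c,sn=np.cos(o[2]),np.sin(o[2])
W=lambda x,y,z:np.r_[o[0]+c*x-sn*y,o[1]+sn*x+c*y,z]
for th in np.arange(.5,.76,.05):
    h=[W(.138-r*np.cos(th),-.114,.058+r*np.sin(th)) for r in(.373,.328,.263)]
    print(round(th,2),np.round(h[1],3),proj(t,h).round(0).tolist(),proj(s,h).round(0).tolist())
plan([0,0,0])
E
```

```text
0.5 [0.479 0.052 0.215] [[246.0, 256.0], [250.0, 236.0], [255.0, 208.0]] [[270.0, 130.0], [285.0, 146.0], [307.0, 169.0]]
0.55 [0.487 0.051 0.229] [[246.0, 251.0], [250.0, 230.0], [255.0, 204.0]] [[273.0, 126.0], [288.0, 143.0], [309.0, 167.0]]
0.6 [0.496 0.05  0.243] [[246.0, 244.0], [250.0, 225.0], [256.0, 199.0]] [[277.0, 123.0], [291.0, 140.0], [312.0, 164.0]]
0.65 [0.506 0.049 0.257] [[246.0, 237.0], [250.0, 218.0], [256.0, 194.0]] [[281.0, 119.0], [295.0, 137.0], [316.0, 163.0]]
0.7 [0.516 0.048 0.269] [[246.0, 229.0], [250.0, 212.0], [256.0, 189.0]] [[285.0, 116.0], [299.0, 135.0], [319.0, 161.0]]
0.75 [0.527 0.047 0.282] [[246.0, 221.0], [251.0, 204.0], [256.0, 183.0]] [[290.0, 113.0], [304.0, 132.0], [323.0, 159.0]]
t 6.0 tcp [0.6279 0.2591 0.4743] yang 0.0496 tilt [0.0033 0.001 ] F [ 0.  -1.1 -0.3] w -0.1 g 0.0
shift [-228.  -641.5  472. ] turn None
```

View pics/c3.png

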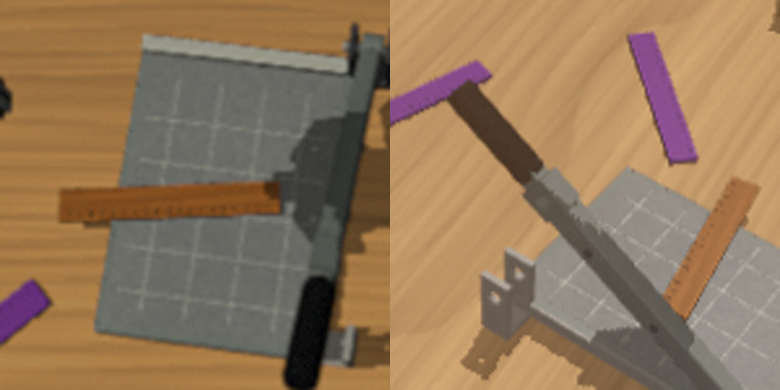

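The ruler now lies flat on the base, from about top px (153,178) to (239,176), well left of the blade. The arm angle reads about 0.6. Next I'll align with the trimmer, closed, and go above the handle.

drive_tool(
  increments=[
    {"delta_pos": [0,0,-10],"turn": 0.082,"jaw": -1},
    {"delta_pos": [0,0,0],"turn": 0.082,"jaw": -1},
    {"delta_pos": [-37,-18,0],"turn": 0,"jaw": -1},
    {"delta_pos": [-37,-18,0],"turn": 0,"jaw": -1},
    {"delta_pos": [-37,-18,0],"turn": 0,"jaw": -1},
    {"delta_pos": [-37,-18,0],"turn": 0,"jaw": -1},
    {"delta_pos": [-37,-18,0],"turn": 0,"jaw": -1},
    {"delta_pos": [-37,-18,0],"turn": 0,"jaw": -1},
  ],
)

```text
time: 6.67
tool_pos: [0.4934, 0.0497, 0.4791]
tcp_rot: [-2.342, -2.09, 0.007]
wrist_force: [1.1, -0.8, -0.1]
width: 0.001
grip_force: 0.0
```

drive_tool(
  increments=[
    {"delta_pos": [0,0,0],"turn": 0,"jaw": -1},
    {"delta_pos": [0,0,0],"turn": 0,"jaw": -1},
  ],
)

```text
time: 6.83
tool_pos: [0.4938, 0.0495, 0.48]
tcp_rot: [-2.346, -2.086, 0.004]
wrist_force: [-0.7, 0.6, -0.0]
width: 0.003
grip_force: 0.0
```

```bash
python3 -c "
from h import *
plan([.496,.050,.432],-.1133)"
```

```text
t 6.83 tcp [0.4938 0.0495 0.48  ] yang -0.1175 tilt [-0.0035 -0.0001] F [-0.7  0.6 -0. ] w 0.2 g 0.0
shift [ 0.7  2.3 48. ] turn -0.0042
```

drive_tool(
  increments=[
    {"delta_pos": [0.5,1,20],"turn": -0.004,"jaw": -1},
    {"delta_pos": [0,0,14],"turn": 0,"jaw": -1},
    {"delta_pos": [0,0,10],"turn": 0,"jaw": -1},
    {"delta_pos": [0,-8,14],"turn": 0,"jaw": -1},
    {"delta_pos": [0,-8,14],"turn": 0,"jaw": -1},
  ],
)

```text
time: 7.25
tool_pos: [0.481, 0.0541, 0.409]
tcp_rot: [-2.339, -2.096, 0.001]
wrist_force: [-0.5, 0.1, 1.1]
width: -0.002
grip_force: 1.0
```

drive_tool(
  increments=[
    {"delta_pos": [0,-7,15],"turn": 0,"jaw": -1},
    {"delta_pos": [0,-7,15],"turn": 0,"jaw": -1},
    {"delta_pos": [0,-6,15],"turn": 0,"jaw": -1},
    {"delta_pos": [0,-5,15],"turn": 0,"jaw": -1},
  ],
)

```text
time: 7.58
tool_pos: [0.4554, 0.057, 0.3489]
tcp_rot: [-2.338, -2.096, 0.001]
wrist_force: [-1.3, 1.3, 2.6]
width: -0.002
grip_force: 0.9
```

drive_tool(
  increments=[
    {"delta_pos": [0,-4,15],"turn": 0,"jaw": -1},
    {"delta_pos": [0,-4,15],"turn": 0,"jaw": -1},
    {"delta_pos": [0,-3,15],"turn": 0,"jaw": -1},
  ],
)

```text
time: 7.83
tool_pos: [0.4444, 0.0581, 0.3038]
tcp_rot: [-2.338, -2.096, 0.002]
wrist_force: [0.1, -0.7, 1.8]
width: -0.0
grip_force: 0.8
```

```bash
python3 - <<'E'
from h import *
o=np.load('trim.npy');c,sn=np.cos(o[2]),np.sin(o[2])
W=lambda x,y,z:np.r_[o[0]+c*x-sn*y,o[1]+sn*x+c*y,z]
plan(W(.138-.328,-.114,.071+.173),-.1133)
s=cam('scene');t=cam('top');cv2.imwrite('pics/c4.png',np.hstack([crop(t,180,130,130,150,3),crop(s,220,100,130,150,3)]))
E
```

```text
t 7.83 tcp [0.4444 0.0581 0.3038] yang -0.1089 tilt [-0.0018  0.0003] F [ 0.1 -0.7  1.8] w -0.0 g 0.8
shift [-1.8 -5.1 59.8] turn 0.0044
```

View pics/c4.png

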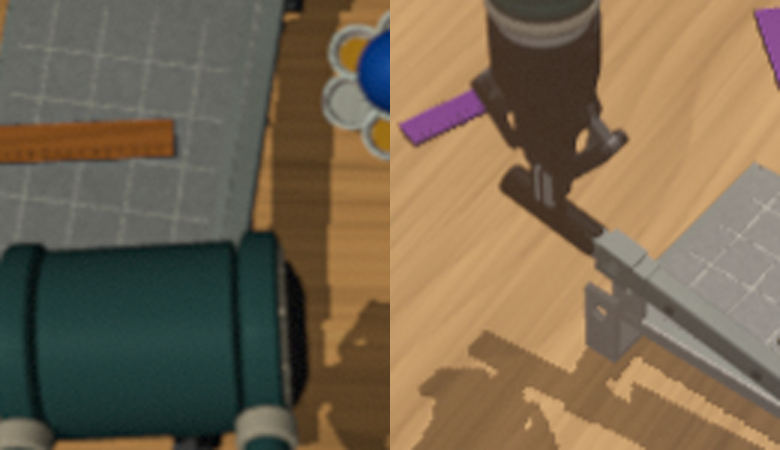

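The fingertips sit on the handle (scene crop near (545,200)) and the arm is coming down into the bracket. I'll carry on to the stop.

drive_tool(
  increments=[
    {"delta_pos": [-1,-2,14],"turn": 0,"jaw": -1},
    {"delta_pos": [-1,-2,14],"turn": 0,"jaw": -1},
    {"delta_pos": [0,-1,12],"turn": 0,"jaw": -1},
    {"delta_pos": [0,0,8],"turn": 0,"jaw": -1},
    {"delta_pos": [0,0,5],"turn": 0,"jaw": -1},
    {"delta_pos": [0,0,3],"turn": 0,"jaw": -1},
    {"delta_pos": [0,0,0],"turn": 0,"jaw": -1},
  ],
)

```text
time: 8.52
tool_pos: [0.4396, 0.0559, 0.2489]
tcp_rot: [-2.34, -2.096, 0.001]
wrist_force: [-0.3, 0.1, 0.1]
width: -0.001
grip_force: 0.0
```

drive_tool(
  increments=[
    {"delta_pos": [0,0,2],"turn": 0,"jaw": -1},
    {"delta_pos": [0,0,2],"turn": 0,"jaw": -1},
    {"delta_pos": [0,0,0],"turn": 0,"jaw": -1},
  ],
)

```text
time: 8.77
tool_pos: [0.4397, 0.0558, 0.2453]
tcp_rot: [2.34, 2.096, 0.001]
wrist_force: [0.3, -0.1, -0.4]
width: -0.002
grip_force: 0.0
```

drive_tool(
  increments=[
    {"delta_pos": [0,0,1],"turn": 0,"jaw": -1},
    {"delta_pos": [0,0,1],"turn": 0,"jaw": -1},
    {"delta_pos": [0,0,0],"turn": 0,"jaw": -1},
  ],
)

```text
time: 9.02
tool_pos: [0.4398, 0.0557, 0.2442]
tcp_rot: [2.34, 2.096, 0.001]
wrist_force: [-3.4, -0.5, 7.0]
width: 0.0
grip_force: 3.6
```

drive_tool(
  increments=[
    {"delta_pos": [0,0,1],"turn": 0,"jaw": -1},
    {"delta_pos": [0,0,0],"turn": 0,"jaw": -1},
  ],
)

```text
time: 9.18
tool_pos: [0.4399, 0.0558, 0.2441]
tcp_rot: [2.34, 2.096, 0.0]
wrist_force: [-6.2, 0.9, 13.7]
width: 0.001
grip_force: 7.2
```

Force rises at TCP z 0.244, which is the height computed for the arm fully down, so it's on its stop. I'll lift off and measure the pin.

drive_tool(
  increments=[
    {"delta_pos": [0,0,-25],"turn": 0,"jaw": -1},
    {"delta_pos": [0,0,-40],"turn": 0,"jaw": -0.6},
    {"delta_pos": [0,0,-40],"turn": 0,"jaw": -0.2},
    {"delta_pos": [0,0,-30],"turn": 0,"jaw": -0.2},
    {"delta_pos": [0,0,0],"turn": 0,"jaw": -0.2},
  ],
)

```text
time: 9.6
tool_pos: [0.442, 0.0559, 0.385]
tcp_rot: [2.334, 2.09, 0.017]
wrist_force: [2.2, 1.1, -0.1]
width: 0.4
grip_force: 0.0
```

```bash
python3 - <<'E'
from h import *
t=cam('top');s=cam('scene')
for c,(x0,y0,w,h) in((t,(355,228,60,42)),(s,(180,280,65,50))):
    S=sat(c)[y0:y0+h,x0:x0+w];m=(S<.35).astype(np.uint8)
    n,lab,st,ce=cv2.connectedComponentsWithStats(m);i=1+np.argmax(st[1:,4]);print(st[i],(ce[i]+[x0,y0]).round(1))
    print('\n'.join(''.join('#' if v else '.' for v in r) for r in (lab==i)[::1]))
plan([0,0,0])
cv2.imwrite('pics/c5.png',np.hstack([crop(t,355,225,65,50,6),crop(s,180,280,65,50,6)]))
cv2.imwrite('pics/c6.png',np.vstack([crop(t,225,195,70,50,6),crop(s,265,165,70,50,6)]))
E
```

```text
[ 10  11  39  24 207] [387.8 249.1]
............................................................
............................................................
............................................................
............................................................
............................................................
............................................................
............................................................
............................................................
............................................................
............................................................
............................................................
...........#................................................
..........######............................................
...........#######..........................................
............#########.......................................
.............##########.....................................
................##########...................##.............
..................#########
[... 4271 characters left out ...]
..................................
.................................................................
.................................................................
.................................................................
.................................................................
.................................................................
.................................................................
.................................................................
.................................................................
t 9.7 tcp [0.44   0.0557 0.3791] yang -0.1101 tilt [0.0044 0.0002] F [-0.3  0.2 -0.9] w 33.8 g 0.0
shift [-104.  -432.9  377.1] turn None
```

View pics/c6.png

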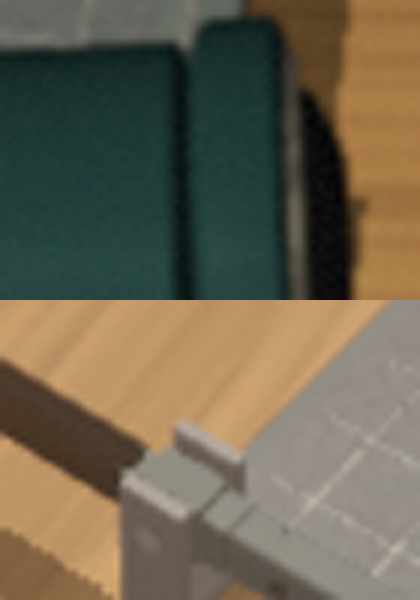

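The scene crop shows the arm down between both cheeks, with its top level with the cheek tops. The outer cheek's hole is filled by the arm behind it, at about (289,204). Now the pin pose from the masks.

```bash
cat >> h.py <<'E'
def pin(c,box,z,thr=.35):
    x0,y0,w,h=box;S=sat(c)[y0:y0+h,x0:x0+w]
    n,lab,st,ce=cv2.connectedComponentsWithStats((S<thr).astype(np.uint8));i=1+np.argmax(st[1:,4])
    ys,xs=np.nonzero(lab==i);P=onz(c,np.c_[xs+x0,ys+y0],z)[:,:2]
    m=P.mean(0);d=np.linalg.svd(P-m)[2][0]
    for _ in range(6):   # refine shank: points within 7 mm of axis, beyond 22 mm of the handle end
        if ((P-m)@d).max()<-((P-m)@d).min(): pass
        u=(P-m)@d;v=(P-m)@[-d[1],d[0]]
        wide=u[np.abs(v)>9]
        if len(wide) and wide.mean()>0: d=-d;continue
        hd=wide.mean() if len(wide) else u.min()+.005
        k=(u>hd+.012)&(np.abs(v)<.008);m=P[k].mean(0);e=np.linalg.svd(P[k]-m)[2][0];d=e*np.sign(e@d)
    u=(P-m)@d;v=(P-m)@[-d[1],d[0]]
    k=np.abs(v)>.009;uh=u[k].mean();ut=u[np.abs(v)<.006].max()
    return m+d*uh,m+d*ut,d
E
python3 - <<'E'
from h import *
for n,b in(('top',(355,228,60,42)),('scene',(180,280,65,50))):
    h,t,d=pin(cam(n),b,.005);print(n,'bar',h.round(4),'tip',t.round(4),'ang',np.arctan2(d[1],d[0]).round(4),np.linalg.norm(t-h).round(4))
E
```

```text
top bar [ 0.4648 -0.2735] tip [ 0.4634 -0.2773] ang -1.9353 0.0041
scene bar [ 0.465  -0.2731] tip [ 0.4633 -0.2776] ang -1.9336 0.0048
```

```bash
sed -i 's/np.abs(v)>9\]/np.abs(v)>.009]/; /: pass$/d' h.py
python3 - <<'E'
from h import *
for n,b in(('top',(355,228,60,42)),('scene',(180,280,65,50))):
    h,t,d=pin(cam(n),b,.005);print(n,'bar',h.round(4),'tip',t.round(4),'ang',np.arctan2(d[1],d[0]).round(4),np.linalg.norm(t-h).round(4))
E
```

```text
top bar [ 0.4647 -0.2732] tip [ 0.4947 -0.1968] ang 1.1957 0.082
scene bar [ 0.4651 -0.2731] tip [ 0.4941 -0.1967] ang 1.2074 0.0818
```

drive_tool(
  increments=[
    {"delta_pos": [0,0,10],"turn": 0.087,"jaw": -0.1},
    {"delta_pos": [0,0,10],"turn": 0.087,"jaw": -0.1},
    {"delta_pos": [0,0,10],"turn": 0.087,"jaw": -0.1},
    {"delta_pos": [-33,17,8],"turn": 0,"jaw": -0.1},
    {"delta_pos": [-33,17,8],"turn": 0,"jaw": -0.1},
    {"delta_pos": [-33,17,8],"turn": 0,"jaw": -0.1},
    {"delta_pos": [-33,17,8],"turn": 0,"jaw": -0.1},
    {"delta_pos": [-33,17,8],"turn": 0,"jaw": -0.1},
  ],
)

```text
time: 10.57
tool_pos: [0.458, -0.1302, 0.305]
tcp_rot: [-2.591, -1.773, 0.003]
wrist_force: [1.0, 0.7, 0.5]
width: 0.449
grip_force: 0.0
```

drive_tool(
  increments=[
    {"delta_pos": [-33,17,8],"turn": 0,"jaw": -0.1},
    {"delta_pos": [-33,17,8],"turn": 0,"jaw": -0.1},
    {"delta_pos": [-33,17,8],"turn": 0,"jaw": -0.1},
    {"delta_pos": [0,0,0],"turn": 0,"jaw": -0.1},
    {"delta_pos": [0,0,0],"turn": 0,"jaw": -0.1},
  ],
)

```text
time: 10.98
tool_pos: [0.4696, -0.241, 0.2807]
tcp_rot: [-2.593, -1.766, 0.003]
wrist_force: [-0.8, -0.1, -0.0]
width: 0.454
grip_force: 0.0
```

```bash
python3 -c "
from h import *
plan([.4718,-.2554,.176],-.371)"
```

```text
t 10.98 tcp [ 0.4696 -0.241   0.2807] yang -0.3747 tilt [-0.0041  0.0024] F [-0.8 -0.1 -0. ] w 38.5 g 0.0
shift [-12.7   7.8 104.7] turn -0.0037
```

drive_tool(
  increments=[
    {"delta_pos": [-13,8,0],"turn": -0.003,"jaw": -0.3},
    {"delta_pos": [0,0,35],"turn": 0,"jaw": -0.4},
    {"delta_pos": [0,0,35],"turn": 0,"jaw": -0.4},
    {"delta_pos": [0,0,20],"turn": 0,"jaw": -0.4},
    {"delta_pos": [0,0,10],"turn": 0,"jaw": -0.4},
    {"delta_pos": [0,0,4],"turn": 0,"jaw": -0.4},
    {"delta_pos": [0,0,0],"turn": 0,"jaw": -0.4},
  ],
)

```text
time: 11.57
tool_pos: [0.4732, -0.2539, 0.1786]
tcp_rot: [-2.588, -1.778, 0.001]
wrist_force: [-0.9, -0.2, 0.8]
width: 0.3
grip_force: 0.0
```

```bash
python3 -c "
from h import *
plan([.4718,-.2554,.176],-.371)
s=cam('scene');t=cam('top');cv2.imwrite('pics/c7.png',np.hstack([crop(t,340,210,80,80,5),crop(s,170,260,80,80,5)]))"
```

```text
t 11.57 tcp [ 0.4732 -0.2539  0.1786] yang -0.3668 tilt [-0.0012  0.0007] F [-0.9 -0.2  0.8] w 25.5 g 0.0
shift [-1.9 -0.8  2.6] turn 0.0042
```

View pics/c7.png

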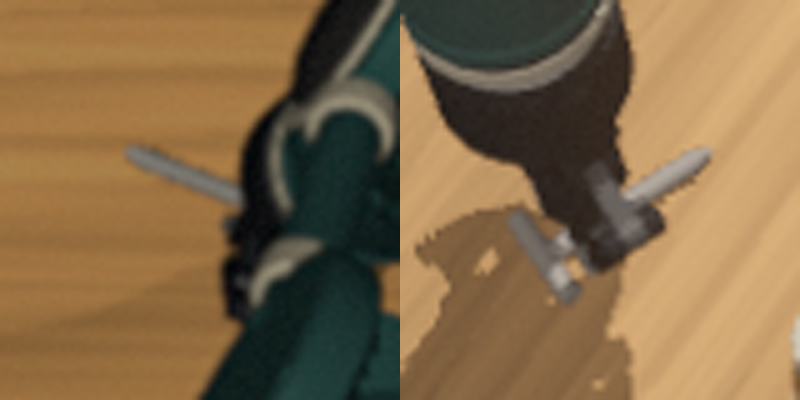

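The fingers straddle the shank just ahead of the T-handle (scene crop at about (600,225)), with a small gap to the bar. I'll close on it.

drive_tool(
  increments=[
    {"delta_pos": [-1.5,-0.5,2],"turn": 0.004,"jaw": -0.4},
    {"delta_pos": [0,0,0],"turn": 0,"jaw": -0.7},
    {"delta_pos": [0,0,0],"turn": 0,"jaw": -1},
    {"delta_pos": [0,0,0],"turn": 0,"jaw": -1},
    {"delta_pos": [0,0,0],"turn": 0,"jaw": -1},
  ],
  grip_force=80,
)

```text
time: 12.08
tool_pos: [0.4728, -0.2563, 0.1789]
tcp_rot: [2.592, 1.771, 0.001]
wrist_force: [-1.5, 0.8, 6.8]
width: 0.058
grip_force: 78.8
```

drive_tool(
  increments=[
    {"delta_pos": [0,0,-5],"turn": 0,"jaw": -1},
    {"delta_pos": [0,0,-20],"turn": 0,"jaw": -1},
    {"delta_pos": [0,0,-20],"turn": 0,"jaw": -1},
    {"delta_pos": [0,0,-8],"turn": -0.086,"jaw": -1},
    {"delta_pos": [0,0,0],"turn": -0.086,"jaw": -1},
    {"delta_pos": [0,0,0],"turn": -0.086,"jaw": -1},
    {"delta_pos": [0,0,0],"turn": 0,"jaw": -1},
    {"delta_pos": [0,0,0],"turn": 0,"jaw": -1},
  ],
)

```text
time: 12.75
tool_pos: [0.4721, -0.2558, 0.2305]
tcp_rot: [2.347, 2.088, 0.0]
wrist_force: [-0.3, -0.6, -1.3]
width: 0.057
grip_force: 78.7
```

```bash
python3 - <<'E'
from h import *
o=np.load('trim.npy');c,sn=np.cos(o[2]),np.sin(o[2])
W=lambda x,y,z:np.r_[o[0]+c*x-sn*y,o[1]+sn*x+c*y,z]
plan(W(-.125,-.134-.061-.06,.058+.171),-.1133)
E
```

```text
t 12.75 tcp [ 0.4721 -0.2558  0.2305] yang -0.1165 tilt [ 0.0003 -0.0002] F [-0.3 -0.6 -1.3] w 4.9 g 78.7
shift [166.   -3.7   1.5] turn -0.0032
```

drive_tool(
  increments=[
    {"delta_pos": [25,-1,0],"turn": -0.003,"jaw": -1},
    {"delta_pos": [30,-1,0],"turn": 0,"jaw": -1},
    {"delta_pos": [30,-1,0],"turn": 0,"jaw": -1},
    {"delta_pos": [30,-1,0],"turn": 0,"jaw": -1},
    {"delta_pos": [25,0,-1.5],"turn": 0,"jaw": -1},
    {"delta_pos": [10,0,0],"turn": 0,"jaw": -1},
    {"delta_pos": [0,0,0],"turn": 0,"jaw": -1},
    {"delta_pos": [0,0,0],"turn": 0,"jaw": -1},
  ],
)

```text
time: 13.42
tool_pos: [0.485, -0.1063, 0.2317]
tcp_rot: [2.34, 2.095, -0.001]
wrist_force: [0.2, -0.5, -0.6]
width: 0.062
grip_force: 78.7
```

```bash
python3 - <<'E'
from h import *
o=np.load('trim.npy');c,sn=np.cos(o[2]),np.sin(o[2])
W=lambda x,y,z:np.r_[o[0]+c*x-sn*y,o[1]+sn*x+c*y,z]
plan(W(-.125,-.134-.065,.058+.174),-.1133)
s=cam('scene');t=cam('top')
for c_ in(t,s): print('mouth',proj(c_,W(-.125,-.134,.058)).round(1),'exp tip/bar',proj(c_,[W(-.125,-.205,.058),W(-.125,-.205-.083,.058)]).round(1).tolist())
cv2.imwrite('pics/c8.png',np.hstack([crop(t,240,195,80,60,5),crop(s,230,180,80,60,5)]))
E
```

```text
t 13.42 tcp [ 0.485  -0.1063  0.2317] yang -0.1103 tilt [ 0.0001 -0.0006] F [ 0.2 -0.5 -0.6] w 5.2 g 78.7
shift [71.9  1.1 -0.3] turn 0.003
mouth [[266.2 232.7]] exp tip/bar [[298.2, 236.9], [335.8, 241.9]]
mouth [[288.9 204.9]] exp tip/bar [[269.2, 224.9], [244.5, 249.8]]
```

View pics/c8.png

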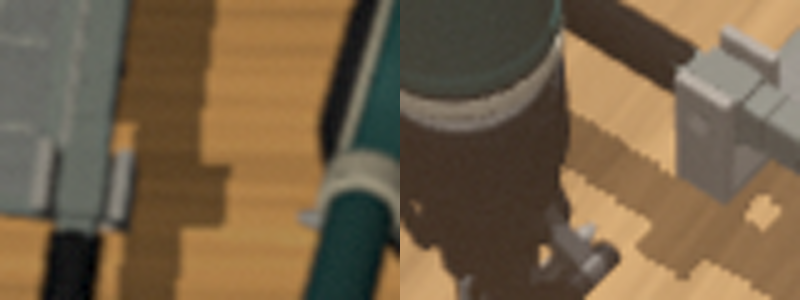

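```bash
python3 - <<'E'
from h import *
o=np.load('trim.npy');c,sn=np.cos(o[2]),np.sin(o[2])
W=lambda x,y,z:np.r_[o[0]+c*x-sn*y,o[1]+sn*x+c*y,z]
s=cam('scene');t=cam('top')
np.set_printoptions(linewidth=200)
print('top sat x296-309 y233-243');print((sat(t)[233:244,296:310]*100).astype(int))
print('scene sat x262-276 y218-232');print((sat(s)[218:234,260:276]*100).astype(int))
Q=[W(-.14,-.134,.08),W(-.11,-.134,.08),W(-.14,-.128,.08),W(-.11,-.128,.08),W(-.11,-.134,.026),W(-.14,-.134,.026)]
print('outer cheek top corners top',proj(t,Q[:4]).round(1).tolist());print('scene',proj(s,Q).round(1).tolist())
print('top sat cheek x255-272 y220-243');print((sat(t)[222:244,255:273]*100).astype(int))
print('scene gray x280-300 y190-225');print(s['pixels'][190:224:1,278:304].mean(2).astype(int))
E
```

```text
top sat x296-309 y233-243
[[57 57 58 58 58 59 58 52 33 20 18 15 12 13]
 [59 58 58 58 58 59 58 49 31 20 15 10 44 52]
 [58 57 58 58 59 59 58 43 26 18 13 33 52 50]
 [58 57 59 56 53 50 46 34 23 17 14 50 56 46]
 [57 58 56 48 35 22 17 16 17 16 25 48 45 55]
 [57 59 56 43 20  8  6  8 12 11 31 58 46 41]
 [58 57 58 50 33 18 10  8  7 15 47 48 48 44]
 [56 57 57 57 53 44 32 22 12 21 52 52 42 54]
 [56 55 56 55 56 56 52 47 36 23 57 42 46 43]
 [55 55 55 55 55 56 56 52 42 25 52 46 50 46]
 [57 55 54 55 56 56 54 53 28 44 50 45 44 44]]
scene sat x262-276 y218-232
[[39 39 46 45 45 45 45 45 44 45 46 49 48 48 48 48]
 [39 39 40 45 45 45 45 45 45 45 45 45 45 48 48 48]
 [41 40 31 44 45 45 45 45 44 44 45 44 43 48 49 48]
 [27 34 35 41 45 45 44 44 44 44 44 44 43 45 44 48]
 [24 32 39 38 46 44 44 45 44 44 44 44 44 43 44 45]
 [27 25 33 42 45 44 44 45 43 43 45 44 44 43 44 44]
 [27 25 26 35 44 45 45 46 39 42 44 43 44 44 44 44]
 [20 15 17 29 45 41 34 20 18 40 43 43 44 44 44 44]
 [17 14 16 19 29 15 15 13 20 42 43 43 43 44 44 45]
 [21 16 16 17 16 14 13 13 35 43 43 43 44 44 44 44]
 [29 17 16 16 18 16 14 15 39 44 44 43 44
[... 4717 characters left out ...]
  97  95  97  98  96  93 101  99  99 103 104 105 104 107]
 [112 108 108 108 108 111 112 112 112 112 113 110 105  98  96  97  96  94  94  98 105 105 104 104 106 108]
 [109 109 107 110 109 111 112 112 112 111 112 109 108 104 102  98  97  92  96 104 105 103 104 143 153 159]
 [108 108 109 109 110 113 112 112 113 113 110 109 108 107 108 106 101  98 103 105 105 103 144 159 166 168]
 [107 107 108 111 115 112 113 111 113 113 111 107 106 109 110 109 106 104 105 105 106 105 153 165 168 166]
 [108 109 111 113 113 111 112 113 112 111 108 105 108 112 111 107 106 107 105 103 105 146 162 168 166 164]
 [156 119 114 113 112 114 114 112 111 108 106 107 110 111 108 106 105 105 105 105 104 157 167 167 164 163]]
```

```bash
python3 - <<'E'
from h import *
o=np.load('trim.npy');c,sn=np.cos(o[2]),np.sin(o[2])
s=cam('scene');t=cam('top');M=np.array([[c,sn],[-sn,c]])
for a,b in(((299.2,237.9),(268.4,225.2)),((299.6,238.0),(268.2,225.4))):
    x,r=tri([t,s],[a,b]);print(np.round(M@(x[:2]-o[:2])*1000,1),round(x[2]*1000,1),np.round(np.array(r)*1000,1))
x,r=tri([s],[(289,204.6)]) if 0 else (onz(s,[(289,204.6)],.058)[0],0);print('hole scene',np.round(M@(x[:2]-o[:2])*1000,1))
S=bot.read_state();print('tcp',np.round(M@(S['tool_pos'][:2]-o[:2])*1000,1),S['tool_pos'][2])
for st in (.0035,-.0035):pass
E
```

```text
[-126.4 -207. ] 57.6 [0.6 0.6]
[-126.4 -207.8] 57.7 [0.7 0.7]
hole scene [-125.4 -133.1]
tcp [-125.9 -272. ] 0.23164141842067745
```

Triangulation puts the pin tip at trimmer (-126.4, -207, z 57.6) mm and the hole at about (-125, -134, 58). I'll shift +1.2 mm along the trimmer's x and approach.

drive_tool(
  increments=[
    {"delta_pos": [15,1.2,0],"turn": 0,"jaw": -1},
    {"delta_pos": [20,0,0],"turn": 0,"jaw": -1},
    {"delta_pos": [20,0,0],"turn": 0,"jaw": -1},
    {"delta_pos": [10,0,0],"turn": 0,"jaw": -1},
    {"delta_pos": [4,0,0],"turn": 0,"jaw": -1},
    {"delta_pos": [4,0,0],"turn": 0,"jaw": -1},
    {"delta_pos": [0,0,0],"turn": 0,"jaw": -1},
  ],
)

```text
time: 14.3
tool_pos: [0.4943, -0.0339, 0.2317]
tcp_rot: [2.341, 2.095, -0.0]
wrist_force: [-0.3, 0.4, -0.7]
width: 0.055
grip_force: 78.7
```

drive_tool(
  increments=[
    {"delta_pos": [4,0,0],"turn": 0,"jaw": -1},
    {"delta_pos": [4,0,0],"turn": 0,"jaw": -1},
    {"delta_pos": [0,0,0],"turn": 0,"jaw": -1},
  ],
)

```text
time: 14.55
tool_pos: [0.4951, -0.0258, 0.2317]
tcp_rot: [-2.342, -2.094, -0.0]
wrist_force: [0.1, 0.2, 0.6]
width: 0.056
grip_force: 78.7
```

```bash
cat > loc.py <<'E'
from h import *
o=np.load('trim.npy');c,sn=np.cos(o[2]),np.sin(o[2]);M=np.array([[c,sn],[-sn,c]])
L=[]
S=bot.read_state();print('tcp',np.round(M@(S['tool_pos'][:2]-o[:2])*1000,1),S['tool_pos'][2].round(4),'F trim',np.round(M@S['wrist_force'][:2],1),S['wrist_force'][2].round(1),'torque',np.round(S['torque'],2))
E
python3 loc.py
```

```text
tcp [-125.  -189.9] 0.2317 F trim [0.1 0.2] 0.6 torque [-0.03  0.05  0.  ]
```

drive_tool(
  increments=[
    {"delta_pos": [4,0,0],"turn": 0,"jaw": -1},
    {"delta_pos": [4,0,0],"turn": 0,"jaw": -1},
    {"delta_pos": [4,0,0],"turn": 0,"jaw": -1},
    {"delta_pos": [0,0,0],"turn": 0,"jaw": -1},
  ],
)

```text
time: 14.88
tool_pos: [0.4965, -0.0134, 0.2317]
tcp_rot: [-2.341, -2.095, -0.0]
wrist_force: [0.2, -0.4, -1.4]
width: 0.062
grip_force: 78.7
```

drive_tool(
  increments=[
    {"delta_pos": [4,0,0],"turn": 0,"jaw": -1},
    {"delta_pos": [4,0,0],"turn": 0,"jaw": -1},
    {"delta_pos": [0,0,0],"turn": 0,"jaw": -1},
  ],
)

```text
time: 15.13
tool_pos: [0.4974, -0.0054, 0.2317]
tcp_rot: [-2.341, -2.095, -0.0]
wrist_force: [-0.4, 0.3, -1.1]
width: 0.057
grip_force: 78.7
```

```bash
python3 loc.py
```

```text
tcp [-125.  -169.3] 0.2317 F trim [-0.4  0.2] -1.1 torque [-0.05 -0.01 -0.02]
```

drive_tool(
  increments=[
    {"delta_pos": [4,0,0],"turn": 0,"jaw": -1},
    {"delta_pos": [3,0,0],"turn": 0,"jaw": -1},
    {"delta_pos": [0,0,0],"turn": 0,"jaw": -1},
  ],
)

```text
time: 15.38
tool_pos: [0.4981, 0.0014, 0.2317]
tcp_rot: [-2.341, -2.095, -0.0]
wrist_force: [-0.7, 0.1, -1.1]
width: 0.06
grip_force: 78.7
```

drive_tool(
  increments=[
    {"delta_pos": [4,0,0],"turn": 0,"jaw": -1},
    {"delta_pos": [3,0,0],"turn": 0,"jaw": -1},
    {"delta_pos": [0,0,0],"turn": 0,"jaw": -1},
  ],
)

```text
time: 15.63
tool_pos: [0.499, 0.0083, 0.2317]
tcp_rot: [-2.341, -2.095, -0.0]
wrist_force: [-0.6, 0.1, -1.2]
width: 0.06
grip_force: 78.7
```

```bash
python3 loc.py; python3 -c "
from h import *
s=cam('scene');t=cam('top');cv2.imwrite('pics/c9.png',np.hstack([crop(t,235,200,80,60,5),crop(s,250,165,80,60,5)]))"
```

```text
tcp [-125.  -155.5] 0.2317 F trim [-0.6  0. ] -1.2 torque [-0.05 -0.04  0.02]
```

View pics/c9.png

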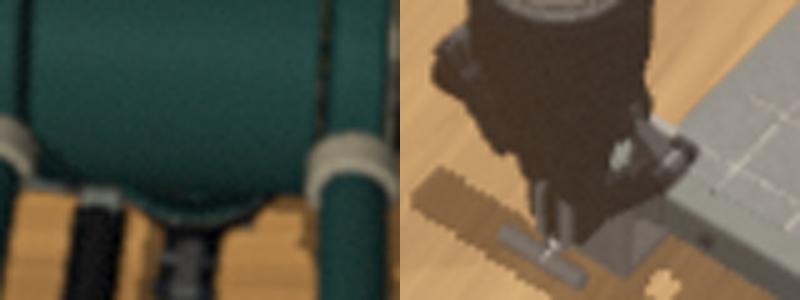

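In the scene crop the fingers are close to the cheek, with the T-bar just outside at (540,255) and the pin well inside. I'll go a little farther, release, rise, step back behind the bar and push.

drive_tool(
  increments=[
    {"delta_pos": [3,0,0],"turn": 0,"jaw": -1},
    {"delta_pos": [0,0,0],"turn": 0,"jaw": -1},
    {"delta_pos": [0,0,0],"turn": 0,"jaw": -0.7},
    {"delta_pos": [0,0,0],"turn": 0,"jaw": -0.5},
    {"delta_pos": [0,0,0],"turn": 0,"jaw": -0.4},
    {"delta_pos": [0,0,0],"turn": 0,"jaw": -0.4},
  ],
)

```text
time: 16.23
tool_pos: [0.4993, 0.0108, 0.2318]
tcp_rot: [2.341, 2.095, 0.0]
wrist_force: [0.6, 0.2, 0.4]
width: 0.299
grip_force: 0.0
```

drive_tool(
  increments=[
    {"delta_pos": [0,0,-15],"turn": 0,"jaw": -0.4},
    {"delta_pos": [0,0,-25],"turn": 0,"jaw": -0.4},
    {"delta_pos": [-27,0,-5],"turn": 0,"jaw": -0.8},
    {"delta_pos": [-27,0,0],"turn": 0,"jaw": -1},
    {"delta_pos": [0,0,0],"turn": 0,"jaw": -1},
    {"delta_pos": [0,0,0],"turn": 0,"jaw": -1},
  ],
  grip_force=40,
)

```text
time: 16.73
tool_pos: [0.4932, -0.0437, 0.277]
tcp_rot: [2.344, 2.092, 0.001]
wrist_force: [0.1, 1.2, -0.7]
width: -0.003
grip_force: 0.0
```

```bash
python3 loc.py; python3 - <<'E'
from loc import *
W=lambda x,y,z:np.r_[o[0]+c*x-sn*y,o[1]+sn*x+c*y,z]
s=cam('scene')
print('exp bar ctr / ends',proj(s,[W(-.125,-.170,.055),W(-.148,-.170,.055),W(-.102,-.17,.055)]).round(1).tolist())
g=sat(s)[195:235,262:300];print('\n'.join(''.join('#' if v<.25 else '.' for v in r) for r in g))
E
```

```text
tcp [-124.9 -207.9] 0.277 F trim [-0.1  1.2] -0.7 torque [0.   0.01 0.03]
tcp [-124.9 -207.9] 0.277 F trim [-0.1  1.2] -0.7 torque [0.   0.01 0.03]
exp bar ctr / ends [[279.1, 215.7], [271.2, 210.7], [287.1, 220.7]]
....................#######.##########
.....................#################
......................########.#######
......................#######..#######
.......................######.########
.................#.....######.########
..............##.#....################
..............#.......##...###########
...........................###########
##........................############
#........................#############
#.......................##############
#..#...................###############
#..##.................################
#..##................#################
#..##...............##################
#..##...............##################
#..###.....###.....###################
...###.....####...####################
...###....############..##############
...###.....##########....#############
....##.......########.....###########.
..............#######.......########..
................#######.......#####...
.................########......###....
...................#######............
....................######............
......................###.............
........................#.............
......................................
......................................
......................................
......................................
......................................
......................................
......................................
......................................
......................................
......................................
......................................
```

drive_tool(
  increments=[
    {"delta_pos": [0,0,25],"turn": 0,"jaw": -1},
    {"delta_pos": [0,0,25],"turn": 0,"jaw": -1},
    {"delta_pos": [0,0,16],"turn": 0,"jaw": -1},
    {"delta_pos": [8,0,0],"turn": 0,"jaw": -1},
    {"delta_pos": [8,0,0],"turn": 0,"jaw": -1},
    {"delta_pos": [5,0,0],"turn": 0,"jaw": -1},
    {"delta_pos": [4,0,0],"turn": 0,"jaw": -1},
    {"delta_pos": [0,0,0],"turn": 0,"jaw": -1},
  ],
)

```text
time: 17.45
tool_pos: [0.4969, -0.0169, 0.2121]
tcp_rot: [2.338, 2.095, 0.003]
wrist_force: [-0.3, -0.4, -0.2]
width: -0.001
grip_force: 0.0
```

drive_tool(
  increments=[
    {"delta_pos": [4,0,0],"turn": 0,"jaw": -1},
    {"delta_pos": [4,0,0],"turn": 0,"jaw": -1},
    {"delta_pos": [4,0,0],"turn": 0,"jaw": -1},
    {"delta_pos": [0,0,0],"turn": 0,"jaw": -1},
  ],
)

```text
time: 17.78
tool_pos: [0.498, -0.0062, 0.2117]
tcp_rot: [2.34, 2.094, 0.001]
wrist_force: [0.1, -2.4, 0.8]
width: 0.006
grip_force: 0.9
```

drive_tool(
  increments=[
    {"delta_pos": [4,0,0],"turn": 0,"jaw": -1},
    {"delta_pos": [4,0,0],"turn": 0,"jaw": -1},
    {"delta_pos": [0,0,0],"turn": 0,"jaw": -1},
  ],
)

```text
time: 18.03
tool_pos: [0.4988, 0.0017, 0.2116]
tcp_rot: [2.34, 2.093, 0.001]
wrist_force: [0.7, -1.6, 1.7]
width: 0.001
grip_force: 1.2
```

```bash
python3 loc.py
```

```text
tcp [-124.4 -162.1] 0.2116 F trim [ 0.9 -1.5] 1.7 torque [-0.4  -0.02  0.03]
```

drive_tool(
  increments=[
    {"delta_pos": [3,0,0],"turn": 0,"jaw": -1},
    {"delta_pos": [2,0,0],"turn": 0,"jaw": -1},
    {"delta_pos": [0,0,0],"turn": 0,"jaw": -1},
  ],
)

```text
time: 18.28
tool_pos: [0.4994, 0.0066, 0.2115]
tcp_rot: [2.34, 2.094, 0.001]
wrist_force: [0.6, -4.8, 4.7]
width: -0.001
grip_force: 2.2
```

drive_tool(
  increments=[
    {"delta_pos": [1.5,0,0],"turn": 0,"jaw": -1},
    {"delta_pos": [0,0,0],"turn": 0,"jaw": -1},
  ],
)

```text
time: 18.45
tool_pos: [0.4995, 0.0082, 0.2114]
tcp_rot: [2.34, 2.094, 0.001]
wrist_force: [0.5, -5.2, 3.9]
width: 0.001
grip_force: 2.2
```

drive_tool(
  increments=[
    {"delta_pos": [1,0,0],"turn": 0,"jaw": -1},
    {"delta_pos": [0,0,0],"turn": 0,"jaw": -1},
  ],
)

```text
time: 18.62
tool_pos: [0.4995, 0.0092, 0.2113]
tcp_rot: [2.34, 2.094, 0.001]
wrist_force: [-0.4, -4.3, 3.3]
width: 0.0
grip_force: 2.3
```

```bash
python3 loc.py
```

```text
tcp [-124.6 -154.6] 0.2113 F trim [ 0.1 -4.3] 3.3 torque [-0.63 -0.06  0.01]
```

drive_tool(
  increments=[
    {"delta_pos": [1,0,0],"turn": 0,"jaw": -1},
    {"delta_pos": [1,0,0],"turn": 0,"jaw": -1},
    {"delta_pos": [0,0,0],"turn": 0,"jaw": -1},
  ],
)

```text
time: 18.87
tool_pos: [0.4997, 0.0112, 0.2112]
tcp_rot: [2.34, 2.094, 0.001]
wrist_force: [-0.1, -4.1, 2.7]
width: 0.001
grip_force: 2.0
```

drive_tool(
  increments=[
    {"delta_pos": [1,0,0],"turn": 0,"jaw": -1},
    {"delta_pos": [1,0,0],"turn": 0,"jaw": -1},
    {"delta_pos": [0,0,0],"turn": 0,"jaw": -1},
  ],
)

```text
time: 19.12
tool_pos: [0.4998, 0.0123, 0.2111]
tcp_rot: [2.338, 2.094, -0.002]
wrist_force: [0.3, -11.2, 5.0]
width: -0.002
grip_force: 5.6
```

```bash
python3 loc.py
```

```text
tcp [-124.7 -151.5] 0.2111 F trim [  1.5 -11.1] 5.0 torque [-1.73  0.14  0.03]
```

drive_tool(
  increments=[
    {"delta_pos": [1,0,0],"turn": 0,"jaw": -1},
    {"delta_pos": [1,0,0],"turn": 0,"jaw": -1},
    {"delta_pos": [0,0,0],"turn": 0,"jaw": -1},
  ],
)

```text
time: 19.37
tool_pos: [0.4999, 0.013, 0.2111]
tcp_rot: [2.335, 2.095, -0.006]
wrist_force: [-1.2, -18.4, 6.2]
width: -0.003
grip_force: 9.4
```

```bash
python3 loc.py
```

```text
tcp [-124.6 -150.7] 0.2111 F trim [  0.9 -18.4] 6.2 torque [-2.86  0.19 -0.01]
```

Resistance is now stiff at 18 N. I'll back off, clear the view and check the seating by measurement.

drive_tool(
  increments=[
    {"delta_pos": [-15,0,0],"turn": 0,"jaw": -1},
    {"delta_pos": [-30,0,0],"turn": 0,"jaw": -1},
    {"delta_pos": [-40,0,-10],"turn": 0,"jaw": -1},
    {"delta_pos": [-38,0,-15],"turn": 0,"jaw": -1},
    {"delta_pos": [-38,0,-15],"turn": 0,"jaw": -1},
    {"delta_pos": [-38,0,-15],"turn": 0,"jaw": -1},
    {"delta_pos": [-10,0,0],"turn": 0,"jaw": -1},
    {"delta_pos": [0,0,0],"turn": 0,"jaw": -1},
  ],
)

```text
time: 20.03
tool_pos: [0.4768, -0.1945, 0.2665]
tcp_rot: [2.345, 2.088, 0.003]
wrist_force: [0.7, 0.7, 0.5]
width: -0.002
grip_force: 0.0
```

```bash
python3 - <<'E'
from loc import *
W=lambda x,y,z:np.r_[o[0]+c*x-sn*y,o[1]+sn*x+c*y,z]
s=cam('scene');t=cam('top')
for n,k in(('top',t),('scene',s)):
    print(n,'home: bar ctr,ends,tip',proj(k,[W(-.125,-.139,.058),W(-.148,-.139,.058),W(-.102,-.139,.058),W(-.125,-.056,.058)]).round(1).tolist(),'cheek top',proj(k,[W(-.14,-.134,.08),W(-.11,-.134,.08)]).round(1).tolist())
np.set_printoptions(linewidth=220)
print('top sat x225-275 y215-247')
print('\n'.join(''.join('#' if v<.3 else '.' for v in r) for r in sat(t)[213:250,225:280]))
print('top gray x228-275, y218-246');print(t['pixels'][216:248,230:276].mean(2).astype(int))
print('scene gray');print(s['pixels'][194:226,270:318].mean(2).astype(int))
E
```

```text
tcp [-124.1 -359.6] 0.2665 F trim [0.7 0.8] 0.5 torque [-0.01 -0.02 -0.01]
top home: bar ctr,ends,tip [[268.4, 233.0], [267.0, 243.3], [269.8, 222.7], [231.3, 228.0]] cheek top [[264.8, 238.5], [266.7, 224.7]]
scene home: bar ctr,ends,tip [[287.6, 206.3], [279.7, 201.5], [295.5, 211.2], [309.2, 184.4]] cheek top [[283.6, 195.7], [294.1, 202.1]]
top sat x225-275 y215-247
#######################################................
######################################.................
######################################.................
######################################.................
######################################.................
######################################.................
######################################.................
#####################################..................
#####################################..................
#####################################..................
#####################################.....####.........
#####################################.....#####........
#####################################..########........
[... 1067 characters left out ...]
........................#######......................
.........................########......................
.........................#########.....................
.........................######.##.....................
..........................########.....................
top gray x228-275, y218-246
[[103 105 103 ...  68  68  68]
 [107 107 104 ...  70  70  69]
 [116 113 110 ...  70  68  69]
 ...
 [119 116 118 ...  64  65  72]
 [122 122 122 ...  70  68  76]
 [122 124 122 ...  72  69  75]]
scene gray
[[151 152 153 ... 148 146 147]
 [153 153 154 ... 152 149 150]
 [153 151 152 ... 150 152 152]
 ...
 [164 165 167 ... 110 111 108]
 [165 167 169 ... 109 110 107]
 [165 168 168 ... 110 107 108]]
```

The T-bar's ends measure top px (269,224) and (266.5,242). The fully-home prediction is (269.8,222.7) and (267,243.3), so the pin is home. The robot is clear and touching nothing, so I'm handing in.

```bash
python3 -c "
from workcell import bot
print(bot.finish_job())"
```

```text
the job is handed in; nothing more can be done
None
```

The job is handed in at about 20 s: the ruler lies flat on the base clear of the blade, the arm is fully down in the bracket, and the pin measured fully home to within about 1 mm; the bauble, glitter jar and glue tube were not touched.

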